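# Load the T-headed setting die into the press's gravity chute

### The job

Drop the T-headed setting die (narrow shank, wide head) into the upper mouth of the gravity chute, round nose pointing downhill and head uphill, and let it slide down on its own until its head stops at the shoulders and its shank sits in the narrow slot. Do not touch it once it has left the mouth, and leave the two other dies where they are.

Things in the scene. Friction and masses are not known exactly. Their poses are not given: they have to be found in the camera images.
- t_die_center (a point): T-headed steel setting die lying on the bench, 64 mm long, 36 high, 0.14 to 0.28 kg. The point is its centre, 18 mm above its underside; x runs along it to the round nose, z up. Head: x -32 to -16 mm, 46 wide. Shank: x -16 to +32 mm, 24 wide, half-round nose from x = +20. Grasp across the shank at the centre. Brass ring on the head's top, dark dimple near the nose.
- slim_die_center (a point): Bystander: a straight steel die without a head, 64 x 24 x 36 mm, round nose; the point is its centre. Leave it alone.
- wide_die_center (a point): Bystander: a broad steel block die, 64 x 46 x 36 mm, the last 12 mm at the nose only 30 mm wide; the point is its centre. Leave it alone.
- chute: Fixed steel gravity chute on a grey stand. Origin on the bench right below the mouth's centre, z up, x level and pointing downhill. The floor falls towards +x at 28 degrees from level and is smooth (friction about 0.2). It reaches from x = -53 to +169 mm and is 104 mm wide; its side walls stand 11 mm above its floor, no end walls. A die put in crosswise jams or tumbles off.
- chute_mouth (a point): Centre of the upper mouth, on the sloping floor, 120 mm above the bench; axes as chute. Release the die centred above it, low over the floor. Along the slope from here the walls stand 85 mm apart at -59 mm, narrowing to 52 mm at +55, then straight.
- chute_nest (a point): Where the T-headed die's centre rests once fully home: 146 mm down the slope from the mouth's centre, 18 mm off the floor; axes as chute. Along the slope from the mouth's centre, shoulders taper from 52 mm at +125 to 34 mm at +141 mm, then a 34 mm slot runs to +189 mm. A die put in head first stops at the shoulders with its shank uphill: not home.
Not all that is in view belongs to the job. Leave any blue look-alike of the part that bears t_die_center alone.

How it is judged (in metres and radians):
On the way:
1. the T-headed die is brought into the chute's mouth: its centre within 60 mm along and 30 mm across of the mouth's centre, less than 90 mm above its floor (x of t_die_center in the frame of chute between -0.06 and 0.06 m and y of t_die_center in the frame of chute between -0.03 and 0.03 m and z of t_die_center in the frame of chute between 0.09 and 0.21 m), for 0.05 s.
At the end, for the whole second after the job is handed in: The T-headed die is at rest fully home in the chute: its centre within 16 mm of the nest point, its length along the chute within 0.25 rad (nose downhill), and not held (distance between t_die_center and chute_nest below 0.016 m and angle between the y axis of t_die_center and the y axis of chute, either way round below 0.25 rad and linear speed of t_die below 0.02 m/s); the robot touches nothing.
It fails at once if a finger touches the T-headed die after it has left the mouth (its centre more than 90 mm downhill of the mouth's centre) (contact force between the fingers and t_die above 0.5 N and x of t_die_center in the frame of chute above 0.09 m and y of t_die_center in the frame of chute between -0.06 and 0.06 m).
It fails at once if the slim die is moved by more than 30 mm (distance of slim_die_center from where it was at the start of the episode above 0.03 m).
It fails at once if the wide die is moved by more than 30 mm (distance of wide_die_center from where it was at the start of the episode above 0.03 m).
It also fails if it takes over 42 s, if anything falls off the work surface, if the arm or the gripper's body presses on something with over 40 N, if the wrist force passes 120 N, or if a joint passes its speed limit or range.

### The arm

A 7-joint arm with a two-finger parallel gripper is mounted at the origin on a cart in front of the work surface, level with it; the furniture and walls round the work are solid. World frame = base frame: x ahead of the robot, y to its left, z up, the work surface at z = 0. Lengths are in mm, angles in rad, forces in N, time in s.
With the tool pointing down it reaches from about 425 to 950 mm from the base axis. Payload 4.7 kg.
Tool frame: the origin (TCP) lies midway between the tips of the shut fingers; the grasp point (between the pads) lies 19 mm behind it; z points along the fingers, y is the direction in which the jaws open and shut (so a half turn about z gives the same grasp; the last joint's range is limited). The gripper opens to 87 mm and grips with 3 to 60 N. Pads are 19 mm wide; open, the fingers measure 117 mm over their backs; the gripper's body (75 mm by 190 mm) begins 51 mm behind the grasp point.
Start: joints at [-1.328, 0.469, -0.049, 1.532, 0.024, 1.141, -0.082], TCP at [181.172, 650.251, 222.573] pointing down, gripper open.
Joint ranges: [-2.59, 2.59], [-0.33, 1.99], [-1.39, 1.29], [0.1, 2.45], [-1.04, 4.18], [0.21, 1.99], [-2.66, 2.66]. Speed limits (rad/s): [2.57, 2.57, 3.14, 3.14, 3.14, 3.14, 3.14].

### API

Orientations are given as [roll, pitch, yaw] about the fixed x, y, z axes, in that order (R = Rz(yaw) Ry(pitch) Rx(roll)).
In Python, from plant import arm gives the robot as it stands.
- The arm moves only by the shell command python3 -m inch 'ROWS' [FORCE]. ROWS is a JSON object of lists of equal length, an entry for each row: "slide": the shift along the world's x, y, z in mm, a list of three; "turn": the turn, a rotation vector about the world's x, y, z in degrees, a list of three; "jaw": the opening, from -1 (shut) to 1 (fully open). A call has 1 to 10 rows; each row shifts and turns the commanded pose from where the row before left it; what a row does not reach is not made up. A row lasts 1/8 s, in which the tool goes at most 62.5 mm and 10.7 degrees, less where a joint would pass 70% of its speed; a pose out of reach is approached as far as the arm can. A call is refused whole if a number of a shift passes 62.5 or a number of a turn 10.7, either way. A call with a gripper value outside its range is refused whole. The fingers move at their own pace and stop on an object; FORCE is the grip in N (left out, the last holds). Time passes only in rows, so rows that do not move let the fingers close. It gives the time, the measured TCP pose, the force and the opening at its end, in the units of the state.
- arm.observe(): the state, without advancing time (a new reading comes with each control period).
- arm.camera(name): name is "side" or "top"; returns the picture (400x640x3 uint8, blue, green, red); there is no depth.
- arm.camera_info(name): a dict with "fx", "fy", "cx", "cy" (pixels), "dist" ([k1, k2, p1, p2, k3] as OpenCV has them; the pictures are not rectified), "T" (4x4, takes a point from camera to world coordinates). Camera axes: x right, y up, looking along -z (the intrinsics and any distortion apply to the point x, -y, -z); pixel columns grow to the right and rows downward; lengths in mm; the calibration is good to about 2 mm. A picture is of the moment at which its call begins. camera_info takes no time and is no camera call.
- arm.job_done(): hands the job in, once; it reports no verdict.
The state is a dict: "time": time; "qpos": joint angles; "qvel": joint speeds; "effort": joint torques, N m; "tool_pos": TCP position; "eef_rot": TCP orientation; "contact_force": force on the tool from outside, world axes, zero at the start; "ft_torque": the same for the moment, N m; "opening": opening from 0.0 (shut) to 1.0 (fully open).
Only numpy, scipy, OpenCV 4.12 (cv2) and the standard library are available. Lean on these libraries where they do the work, as an engineer would, in place of code of your own. Each camera call takes 0.05 s, during which the arm holds its last target. There are 200 camera calls.

## Working session

There is one attempt and no reset: what is moved stays moved. The work goes in short steps, Python scripts to look and compute and a shell command to move; the robot and the scene stay as the last step left them, time stands still between calls to the robot, and variables do not carry over. Pictures are saved under pics/ and viewed, about 8 in all and at most 12, crops included, and the job is handed in when it is done.

```bash
mkdir -p pics; ls
python3 - <<'E'
from plant import arm
import cv2
for n in("top","side"):
    cv2.imwrite(f"pics/{n}0.png",arm.camera(n)); i=arm.camera_info(n); print(n,i)
print(arm.observe())
E
```

```text
pics
top {'fx': 484.58583803266566, 'fy': 484.58583803266566, 'cx': 318.76886669612793, 'cy': 197.08691134358446, 'dist': array([0.03382479, 0.        , 0.        , 0.        , 0.        ]), 'T': array([[ 1.72823143e-02,  9.94739394e-01, -1.00969595e-01,
         3.72353466e+02],
       [-9.99811317e-01,  1.80890201e-02,  7.07943298e-03,
         1.14824257e+02],
       [ 8.86863191e-03,  1.00828195e-01,  9.94864324e-01,
         1.15199432e+03],
       [ 0.00000000e+00,  0.00000000e+00,  0.00000000e+00,
         1.00000000e+00]])}
side {'fx': 449.27237654279867, 'fy': 449.27237654279867, 'cx': 311.95716802270096, 'cy': 202.20708185555299, 'dist': array([-0.06664167,  0.        ,  0.        ,  0.        ,  0.        ]), 'T': array([[ 8.30956616e-01,  2.83413931e-01, -4.78735467e-01,
        -5.39831001e+01],
       [-5.55999487e-01,  4.53035365e-01, -6.96866938e-01,
        -7.03894268e+02],
       [ 1.93822989e-02,  8.45242866e-01,  5.34030734e-01,
         6.97266144e+02],
       [ 0.00000000e+00,  0.00000000e+00,  0.00000000e+00,
         1.00000000e+00]])}
{'time': 0.1, 'qpos': array([-1.32791128,  0.46937911, -0.0486304 ,  1.53356461,  0.02408721,
        1.14100577, -0.08233957]), 'qvel': array([-7.94555326e-04, -6.11429011e-04,  6.12802494e-05, -2.75711246e-03,
       -9.71599721e-04,  5.10323826e-04,  3.70531891e-04]), 'effort': array([ 1.10563469e-03, -5.09164774e+01, -8.09985981e-02, -2.36826146e+01,
       -6.14736462e-02,  3.44126124e-02,  6.03525200e-05]), 'tool_pos': array([181.02288106, 649.71425681, 221.59630769]), 'eef_rot': array([-3.13982103e+00,  3.39992481e-05,  2.86982316e+00]), 'contact_force': array([ 0.20311591,  0.08306824, -0.04636075]), 'ft_torque': array([ 0.01553104,  0.05093787, -0.00537986]), 'opening': 1.0036664185705244}
```

View pics/top0.png

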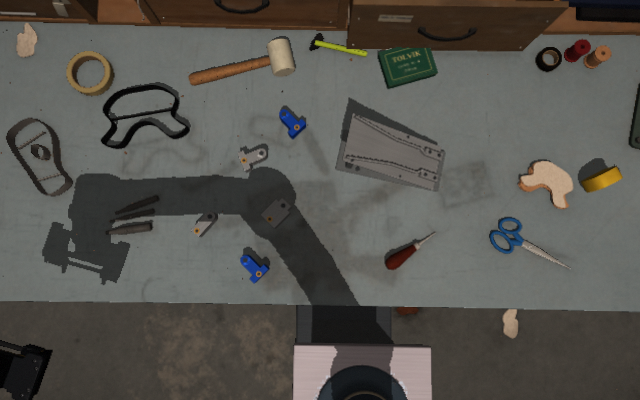

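View pics/side0.png

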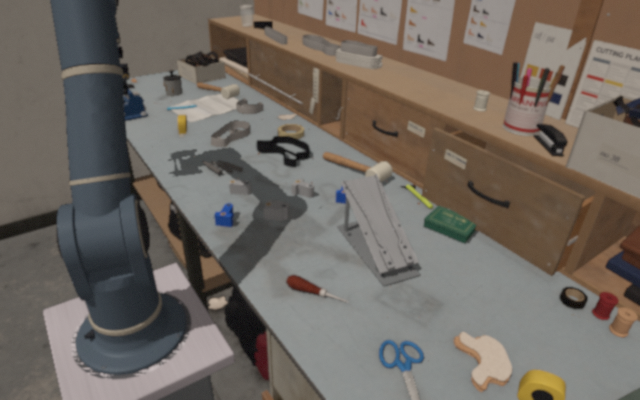

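The top view shows the silver T die near (252,157), slim die near (205,224), wide die in shadow near (277,212), blue look-alikes at (292,122) and (254,268), and the chute from (345,145) to (440,170). In the side view the chute's high end is at about (355,190), so it's on the left in the top view.

Run:
```python
import cv2, numpy as np
a=cv2.imread("pics/top0.png"); s=cv2.imread("pics/side0.png")
A=cv2.resize(a[130:180,225:300],(600,400),interpolation=cv2.INTER_CUBIC)
cv2.imwrite("pics/die.png",A)   # x8, origin (225,130)
B=cv2.resize(a[90:200,325:460],(675,550),interpolation=cv2.INTER_CUBIC)
cv2.imwrite("pics/chute.png",B) # x5, origin (325,90)
```

```text
(no output)
```

View pics/die.png

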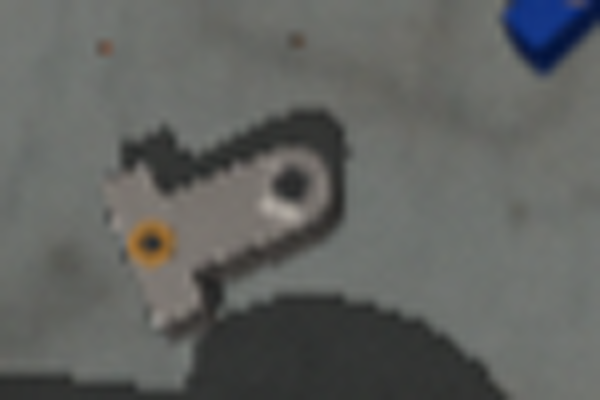

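View pics/chute.png

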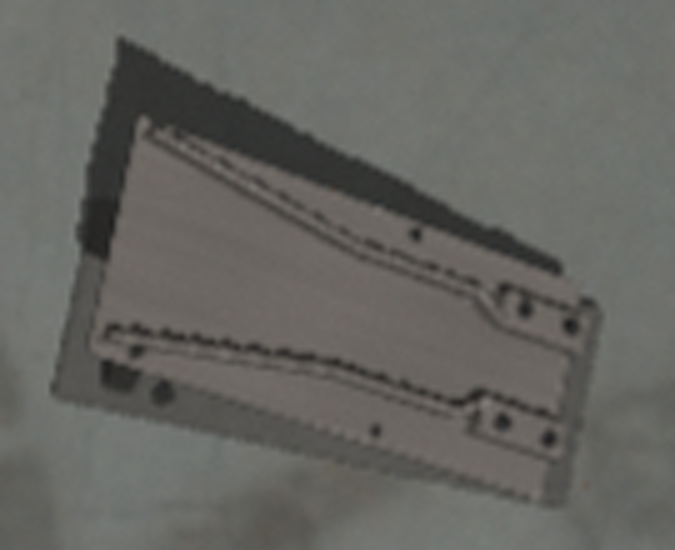

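The die crop shows its brass ring at (243.8,160.2) and dimple at (261.4,153.0) in full-image pixels, so the nose points right and slightly up. In the chute crop, the wide mouth is on the left and the slot on the right. The kinks are near (355,248) and (330,365), and the shoulders near (475,290) and (465,403), in crop pixels.

```bash
cat > h.py <<'E'
import numpy as np, cv2
from plant import arm
from scipy.optimize import least_squares
def proj(n,P):
    i=arm.camera_info(n); T=i["T"]; p=(np.atleast_2d(P)-T[:3,3])@T[:3,:3]
    K=np.array([[i["fx"],0,i["cx"]],[0,i["fy"],i["cy"]],[0,0,1]])
    return cv2.projectPoints(p*[1,-1,-1],np.zeros(3),np.zeros(3),K,np.array(i["dist"]))[0][:,0]
def ray(n,uv,z):
    i=arm.camera_info(n); T=i["T"]
    K=np.array([[i["fx"],0,i["cx"]],[0,i["fy"],i["cy"]],[0,0,1]])
    q=cv2.undistortPoints(np.array([[uv]],float),K,np.array(i["dist"]))[0,0]
    d=T[:3,:3]@np.array([q[0],-q[1],-1]); return T[:3,3]+d*(z-T[2,3])/d[2]
A=np.radians(28)
def chute(p,s,y,n):   # p=x,y,yaw ; slope coords -> world
    x=s*np.cos(A)+n*np.sin(A); z=120-s*np.sin(A)+n*np.cos(A)
    c,d=np.cos(p[2]),np.sin(p[2]); return np.array([p[0]+c*x-d*y,p[1]+d*x+c*y,z])
E
python3 - <<'E'
from h import *
r=ray("top",(243.8,160.2),36);d=ray("top",(261.4,153.0),36)
print("ring",r,"dimple",d,"dist",np.linalg.norm(d-r),"yaw",np.degrees(np.arctan2(*(d-r)[1::-1])))
o=np.array([325,90])
for nout in(0,11):
  for nin in (0,11):
    F=[(-60,52,nout,140,118),(-60,-52,nout,93,348),(191,52,nout,595,308),(191,-52,nout,548,500),
     (55,26,nin,357,248),(55,-26,nin,330,367),(125,26,nin,478,291),(125,-26,nin,465,404),(141,17,nin,502,322)]
    uv=np.array([f[3:] for f in F])/5+o
    e=lambda p:(proj("top",np.array([chute(p,*f[:3]) for f in F]))-uv).ravel()
    q=least_squares(e,[480,60,-1.8],loss='soft_l1'); print(nout,nin,q.x,np.degrees(q.x[2]),q.cost); print(e(q.x).reshape(-1,2).round(1).tolist())
E
```

```text
ring [568.7174641  282.82603996  36.        ] dimple [586.51299616 242.44559592  36.        ] dist 44.1277828836736 yaw -66.21706644885289
0 0 [593.85789175  -9.21486788   4.50911758] 258.3534064733479 11.132155545495689
[[2.9, -1.0], [1.8, 0.3], [-0.2, -5.0], [0.5, -0.5], [-0.4, 0.7], [0.2, -0.5], [-0.5, 1.1], [-2.5, 0.5], [-0.8, 0.6]]
0 11 [593.02877795  -4.64315411   4.51455709] 258.6650678819269 9.18741589218354
[[0.6, -0.5], [-0.3, 0.8], [-2.2, -5.1], [-1.3, -0.5], [0.5, 0.5], [1.2, -0.5], [0.6, 0.8], [-1.2, 0.4], [0.4, 0.3]]
11 0 [593.45577621  -7.30582131  -1.7715418 ] -101.50186834252695 21.540237970846118
[[4.7, -1.5], [3.6, 0.3], [2.2, -5.4], [3.0, -0.5], [-1.3, 0.8], [-0.6, -0.4], [-1.4, 1.1], [-3.3, 0.5], [-1.6, 0.7]]
11 11 [592.97239907  -2.15621049  -1.77182194] -101.51791946153574 10.28358414749617
[[2.2, -1.3], [1.2, 0.5], [-0.0, -5.2], [0.7, -0.3], [-0.6, 0.5], [0.0, -0.5], [-0.5, 0.9], [-2.4, 0.5], [-0.7, 0.5]]
```

Run:
```python
from h import *
p=(593,-4,np.radians(-101.4)); im={n:cv2.imread(f"pics/{n}0.png") for n in("top","side")}
c=(578.4,260.9); w=np.radians(-66.2)
th=np.linspace(-np.pi/2,np.pi/2,9)
out=[(-32,-23),(-16,-23),(-16,-12)]+[(20+12*np.cos(t),12*np.sin(t)) for t in th]+[(-16,12),(-16,23),(-32,23),(-32,-23)]
D=[np.array([[c[0]+np.cos(w)*x-np.sin(w)*y,c[1]+np.sin(w)*x+np.cos(w)*y,36] for x,y in out])]
Wn=lambda s:np.array([chute(p,*q) for q in [(-59,s*42.5,11),(55,s*26,11),(125,s*26,11),(141,s*17,11),(189,s*17,11)]])
C=[Wn(1),Wn(-1),np.array([chute(p,*q) for q in [(-60,52,0),(191,52,0),(191,-52,0),(-60,-52,0),(-60,52,0)]])]
def crop(n,x,y,W,H,k,L):
    b=cv2.resize(im[n][y:y+H,x:x+W],None,fx=k,fy=k,interpolation=cv2.INTER_CUBIC)
    for l in L:
        u=((proj(n,l)-[x,y]+.5)*k-.5); cv2.polylines(b,[np.round(u).astype(int)],False,(0,0,255),1)
    return b
b=[crop("top",235,140,40,35,10,D),crop("side",280,170,40,35,10,D),crop("top",335,105,114,100,3.5,C),crop("side",330,170,100,120,2.9,C)]
H=np.zeros((700,800,3),np.uint8)
for k,(i) in enumerate(b):
    y,x=(k//2)*350,(k%2)*400; H[y:y+min(350,i.shape[0]),x:x+min(400,i.shape[1])]=i[:350,:400]
cv2.imwrite("pics/ov.png",cv2.resize(H,(684,599)))
```

```text
(no output)
```

View pics/ov.png

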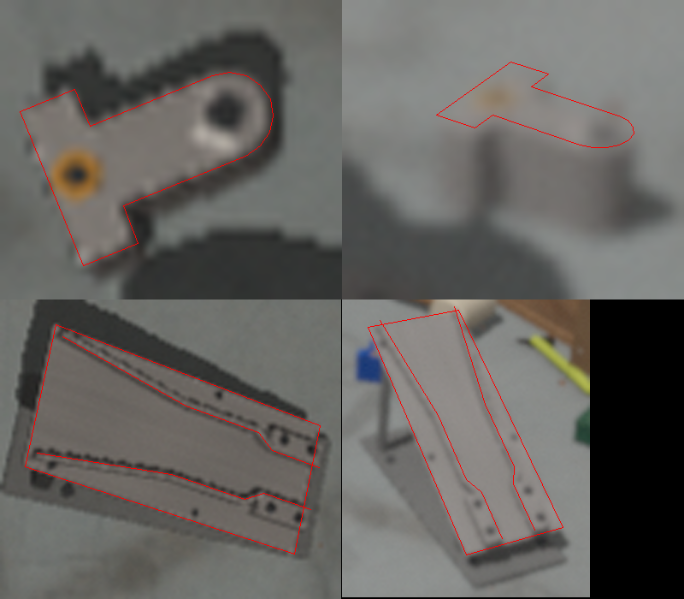

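The overlays match the die and the chute in both views: die at (579,260) with yaw −66.2°, mouth at (593,−4) with yaw −101.4°. Moving above the die; the tool yaw must go from 164.4° to 113.8°.

```bash
python3 -m inch '{"slide":[[40,-39,-8],[40,-39,-8],[40,-39,-8],[40,-39,-8],[40,-39,-8],[40,-39,-8],[40,-39,-8],[40,-39,-8],[40,-39,-8],[38,-39,-8]],"turn":[[0,0,-5],[0,0,-5],[0,0,-5],[0,0,-5],[0,0,-5],[0,0,-5],[0,0,-5],[0,0,-5],[0,0,-5],[0,0,-5.6]],"jaw":[1,1,1,1,1,1,1,1,1,1]}' 40; python3 -m inch '{"slide":[[0,0,0],[0,0,0]],"turn":[[0,0,0],[0,0,0]],"jaw":[1,1]}'
```

```text
time: 1.35
tool_pos: [580.1, 258.8, 142.0]
eef_rot: [-3.141, -0.0, 1.984]
contact_force: [-1.1, 0.5, 0.1]
opening: 0.997
time: 1.6
tool_pos: [578.6, 260.7, 142.0]
eef_rot: [-3.141, -0.001, 1.987]
contact_force: [-0.6, 0.9, -0.1]
opening: 1.004
```

```bash
python3 -m inch '{"slide":[[0,0,-30],[0,0,-30],[0,0,-25],[0,0,-20],[0,0,-15],[0,0,-13],[0,0,0],[0,0,0]],"turn":[[0,0,0],[0,0,0],[0,0,0],[0,0,0],[0,0,0],[0,0,0],[0,0,0],[0,0,0]],"jaw":[1,1,1,1,1,1,1,1]}' 40 && python3 -m inch '{"slide":[[0,0,0],[0,0,0],[0,0,0],[0,0,0],[0,0,0],[0,0,0],[0,0,0],[0,0,0]],"turn":[[0,0,0],[0,0,0],[0,0,0],[0,0,0],[0,0,0],[0,0,0],[0,0,0],[0,0,0]],"jaw":[-1,-1,-1,-1,-1,-1,-1,-1]}' 40
```

```text
time: 2.6
tool_pos: [579.7, 260.4, 10.2]
eef_rot: [3.14, -0.0, 1.987]
contact_force: [0.9, -0.2, 0.4]
opening: 1.001
time: 3.6
tool_pos: [579.5, 260.4, 9.6]
eef_rot: [3.141, 0.0, 1.987]
contact_force: [0.7, -0.6, -0.7]
opening: 0.271
```

```bash
python3 -m inch '{"slide":[[0,0,15],[0,0,35],[0,0,50],[0,0,50],[0,0,35],[0,0,15],[0,0,0]],"turn":[[0,0,0],[0,0,0],[0,0,0],[0,0,0],[0,0,0],[0,0,0],[0,0,0]],"jaw":[-1,-1,-1,-1,-1,-1,-1]}' 40 && python3 -m inch '{"slide":[[0,-20,2],[1,-40,2],[1,-40,2],[1,-40,2],[1,-40,2],[1,-40,2],[0,-40,2],[0,-30,1],[0,-18,0],[0,0,0]],"turn":[[0,0,-3],[0,0,-4],[0,0,-4],[0,0,-4],[0,0,-4],[0,0,-4],[0,0,-4],[0,0,-4],[0,0,-4.2],[0,0,0]],"jaw":[-1,-1,-1,-1,-1,-1,-1,-1,-1,-1]}' && python3 -m inch '{"slide":[[0,0,0],[0,0,0],[0,0,0],[0,0,0],[0,0,0],[0,0,0],[0,0,0]],"turn":[[5.5,-1.1,0],[5.5,-1.1,0],[5.5,-1.1,0],[5.5,-1.1,0],[5.4,-1.1,0],[0,0,0],[0,0,0]],"jaw":[-1,-1,-1,-1,-1,-1,-1]}'
python3 - <<'E'
from h import *
from scipy.spatial.transform import Rotation as R
o=arm.observe(); r=R.from_euler("xyz",o["eef_rot"]); p=(593,-4,np.radians(-101.4))
M=R.from_euler("ZY",[p[2],A])
print(o["tool_pos"],"target TCP",chute(p,-10,0,14)); print("tool axes in slope frame\n",(M.inv()*r).as_matrix().round(3)); print("s,y,n",M.inv().apply(o["tool_pos"]-chute(p,0,0,0)))
a=arm.camera("top");s=arm.camera("side")
b=[cv2.resize(a[90:210,320:470],(450,360),interpolation=cv2.INTER_CUBIC),cv2.resize(s[130:280,300:440],(336,360),interpolation=cv2.INTER_CUBIC)]
cv2.imwrite("pics/hold.png",np.hstack(b))
E
```

```text
time: 4.47
tool_pos: [579.1, 260.2, 210.1]
eef_rot: [3.141, -0.0, 1.987]
contact_force: [-0.5, -0.3, -2.8]
opening: 0.273
time: 5.72
tool_pos: [583.8, -49.3, 224.4]
eef_rot: [-3.141, 0.0, 1.369]
contact_force: [-0.6, -0.6, -1.9]
opening: 0.274
time: 6.6
tool_pos: [584.5, -46.0, 224.6]
eef_rot: [-3.141, -0.487, 1.375]
contact_force: [0.1, -0.2, -2.7]
opening: 0.273
[584.52678738 -46.0402315  224.605808  ] target TCP [593.44608772  -1.78765142 137.05598193]
tool axes in slope frame
 [[-1.    -0.003  0.001]
 [-0.003  1.    -0.002]
 [-0.001 -0.002 -1.   ]]
s,y,n [-1.12436974e+01  3.51426201e-03  1.12495025e+02]
```

View pics/hold.png

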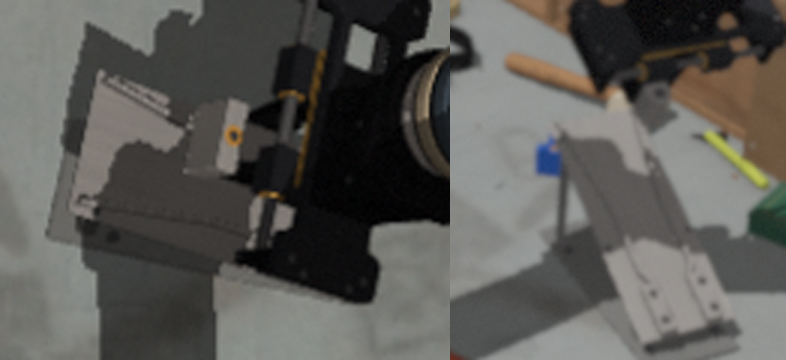

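The die is gripped with its head, and the ring at full-image (398,135), uphill and its nose downhill. The tilt matches the slope. Lowering it along the floor normal.

```bash
python3 -m inch '{"slide":[[1.5,7.5,-15],[2,10,-20],[2,10,-20],[1.5,7.5,-15],[1,5,-10],[0.7,3,-5.5],[0.2,1.2,-2],[0,0,0],[0,0,0]],"turn":[[0,0,0],[0,0,0],[0,0,0],[0,0,0],[0,0,0],[0,0,0],[0,0,0],[0,0,0],[0,0,0]],"jaw":[-1,-1,-1,-1,-1,-1,-1,-1,-1]}' 40
python3 - <<'E'
from h import *
from scipy.spatial.transform import Rotation as R
o=arm.observe(); p=(593,-4,np.radians(-101.4)); M=R.from_euler("ZY",[p[2],A])
print("s,y,n",M.inv().apply(o["tool_pos"]-chute(p,0,0,0)),o["contact_force"])
a=arm.camera("top");s=arm.camera("side")
b=[cv2.resize(a[90:210,320:470],(450,360),interpolation=cv2.INTER_CUBIC),cv2.resize(s[150:240,320:404],(336,360),interpolation=cv2.INTER_CUBIC)]
cv2.imwrite("pics/low.png",np.hstack(b))
E
```

```text
time: 7.82
tool_pos: [593.4, -3.9, 137.6]
eef_rot: [3.141, -0.488, 1.372]
contact_force: [-1.0, -1.2, -3.1]
opening: 0.268
s,y,n [-8.34740702  0.34573765 15.43843132] [-1.04762167 -1.16450844 -3.05730485]
```

View pics/low.png

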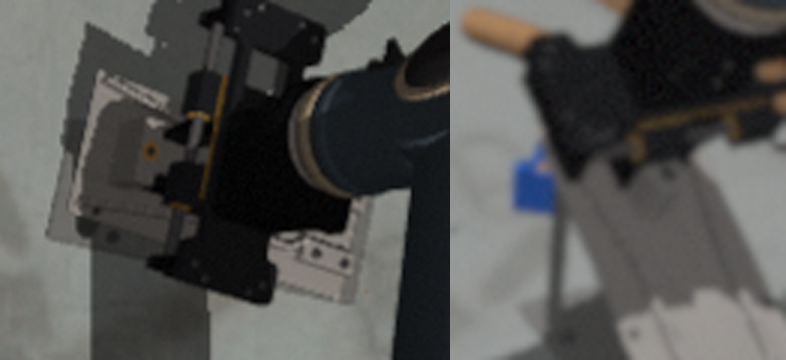

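The head sits centred between the walls (ring at full-image (370,140)) and nothing is touching. Releasing.

```bash
python3 -m inch '{"slide":[[0.2,0.9,-1.8],[0,0,0],[0,0,0],[0,0,0],[0,0,0],[0,0,0],[0,0,0],[0,0,0],[0,0,0],[0,0,0]],"turn":[[0,0,0],[0,0,0],[0,0,0],[0,0,0],[0,0,0],[0,0,0],[0,0,0],[0,0,0],[0,0,0],[0,0,0]],"jaw":[-1,-1,1,1,1,1,1,1,1,1]}' 40
python3 - <<'E'
from h import *
a=arm.camera("top");s=arm.camera("side")
b=[cv2.resize(a[90:210,320:470],(450,360),interpolation=cv2.INTER_CUBIC),cv2.resize(s[150:290,320:451],(336,360),interpolation=cv2.INTER_CUBIC)]
cv2.imwrite("pics/rel.png",np.hstack(b))
E
```

```text
time: 9.18
tool_pos: [593.3, -2.6, 135.3]
eef_rot: [-3.141, -0.488, 1.372]
contact_force: [0.4, -0.5, 0.8]
opening: 0.99
```

View pics/rel.png

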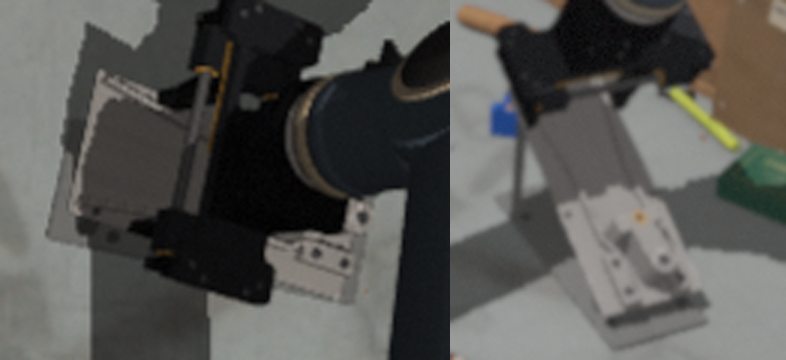

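The die has slid to the slot: the side view shows its head at the shoulders with the ring at crop (640,215). Retreating along the floor normal, then measuring.

```bash
python3 -m inch '{"slide":[[-1,-5,9],[-2,-9,18],[-4,-18,35],[-4,-18,35],[0,30,40],[0,40,20],[0,40,0],[0,40,0],[0,40,0],[0,0,0]],"turn":[[0,0,0],[0,0,0],[0,0,0],[0,0,0],[0,0,0],[0,0,0],[0,0,0],[0,0,0],[0,0,0],[0,0,0]],"jaw":[1,1,1,1,1,1,1,1,1,1]}'; python3 -m inch '{"slide":[[0,40,0],[0,40,0],[0,30,0],[0,0,0],[0,0,0]],"turn":[[0,0,0],[0,0,0],[0,0,0],[0,0,0],[0,0,0]],"jaw":[1,1,1,1,1]}'
python3 - <<'E'
from h import *
p=(593,-4,np.radians(-101.4)); th=np.linspace(-np.pi/2,np.pi/2,9)
out=[(-32,-23),(-16,-23),(-16,-12)]+[(20+12*np.cos(t),12*np.sin(t)) for t in th]+[(-16,12),(-16,23),(-32,23),(-32,-23)]
L=np.array([chute(p,146+x,y,36) for x,y in out]); b=[]
for n,(x,y,W,H) in {"top":(370,110,90,80),"side":(345,200,90,80)}.items():
    c=cv2.resize(arm.camera(n)[y:y+H,x:x+W],None,fx=4.4,fy=4.4,interpolation=cv2.INTER_CUBIC)
    cv2.polylines(c,[np.round((proj(n,L)-[x,y]+.5)*4.4-.5).astype(int)],False,(0,0,255),1); b.append(c)
cv2.imwrite("pics/home.png",np.hstack(b))
E
```

```text
time: 10.52
tool_pos: [581.4, 140.7, 293.8]
eef_rot: [3.141, -0.49, 1.379]
contact_force: [-0.2, -0.3, 0.6]
opening: 1.002
time: 11.15
tool_pos: [583.1, 244.9, 292.8]
eef_rot: [3.14, -0.487, 1.37]
contact_force: [-0.2, -0.4, 0.1]
opening: 1.003
```

View pics/home.png

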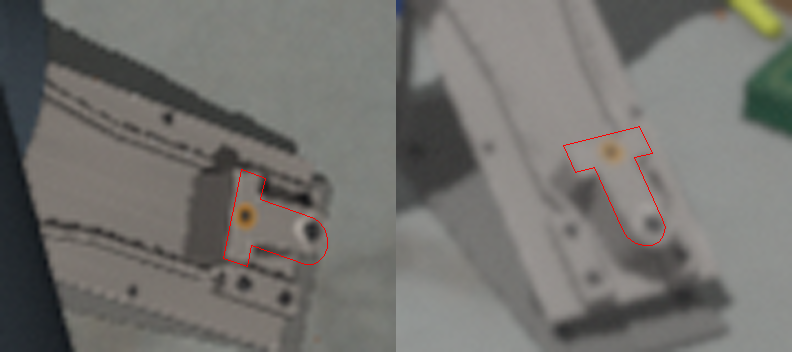

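The die's outline falls on the predicted home outline in both views (ring at crop (245,215), dimple at (312,231)). It is home, nose downhill, and the arm is clear.

Run:
```python
from plant import arm
print(arm.job_done(), arm.observe()["time"])
```

```text
the job is handed in; nothing more can be done
the job is handed in; nothing more can be done
```

The T-headed die is home in the chute, nose downhill, with its head at the shoulders and its shank in the slot. I handed the job in at about 11 s of the 42 s allowed.

I found the die and the chute from the two cameras and gripped the die across its shank (opening 0.27, about 24 mm). I then tilted it to the 28° slope and released it a few millimetres above the mouth's floor. It slid down on its own, and the fingers stayed at the mouth until it had stopped.

**Last checks:**
- The die's outline matched the predicted home outline in both the top and side views.
- The gripper was open and well clear, with contact force near zero.
- I did not re-measure the two other dies. The arm worked well clear of both and felt no unexpected contact.
- No check failed. The only disagreement was the side view of the die on the bench, a pixel or two off my fit, about the camera calibration error.

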